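# Unlock and open the dust filter housing on the watchmaker's bench

## Robot

A 6-joint arm with a two-finger parallel gripper is mounted at the origin on the work surface. World frame = base frame: x ahead of the robot, y to its left, z up, the work surface at z = 0. Lengths are in m, angles in degrees, forces in N, time in s.
With the tool pointing down it reaches from about 0.375 to 0.9 m from the base axis. Payload 3.1 kg.
Tool frame: the origin (TCP) lies on the centre line of the jaws, within the pads' length; the fingertips stand 17 mm ahead of it and the grasp point (between the pads) lies 2 mm behind it; z points along the fingers, y is the line along which they close (so a half turn about z gives the same grasp; the last joint's range is limited). The gripper opens to 87 mm and grips with 3 to 60 N. Pads are 19 mm wide; open, the fingers measure 117 mm over their backs; the gripper's body (75 mm by 190 mm) begins 51 mm behind the grasp point.
Start: joints at [64.028, 30.224, 82.088, -0, 67.689, -10.227], TCP at [0.17, 0.602, 0.212] pointing down, gripper open.
Joint ranges: [-176.69, 176.69], [-43.24, 126.21], [12.49, 139.97], [-82, 262], [0, 151.66], [-163.58, 163.58]. Speed limits (degrees/s): [159.86, 159.86, 180, 180, 180, 180].

## Interface

Orientations are given as a 3x3 rotation matrix whose columns are the frame's x, y, z axes.
In Python, from rig import bot, imaging, finder gives the robot as it stands. The module is installed in compiled form; this text tells all that it offers.
- The arm moves only by the tool play_rows, never from a script. Its argument "motion" is a list that holds one entry, the list of rows, each a list of 6 numbers: the shift along the tool's x, y, z in shares of 1 m (1.0 is 1 m), then the turn, a rotation vector about the tool's x, y, z in fractions of the full range, 1 being 360 degrees. In form: [[[dx, dy, dz, wx, wy, wz], ...]]. A call has 1 to 8 rows; each row is the pose to reach, as a shift and turn from the pose commanded when the call began, along the tool's axes at that moment; what a row does not reach only later rows make up. A row lasts 1/12 s, in which the tool goes at most 41.7 mm and 7.16 degrees, less where a joint would pass 70% of its speed; a pose out of reach is approached as far as the arm can. Shift and turn numbers lie between -1 and 1, and a call with a number outside is refused. A call with a gripper value outside its range is refused whole. "fingers" is the finger opening in m, from 0 to 0.087, set as the call begins (left out, the last holds). The fingers move at their own pace and stop on an object; the grip force is fixed at half the most. Time passes only in rows, so rows that repeat a pose let the fingers close. It gives the time, the measured TCP pose, the force, the opening and the grip force at its end, in the units of the state.
- bot.read_state(): the state, without advancing time (a new reading comes with each control period).
- imaging.capture(name): name is "scene" or "top"; returns a dict with "frame" (480x640x3 uint8, red, green, blue), "camera_matrix" (3x3 intrinsics, pixels), "R" (3x3) and "t" (3): a world point X has camera coordinates R X + t. Camera axes: x right, y down, z forward; pixel columns grow to the right and rows downward; lengths in m; the calibration is good to about 2 mm. A picture is of the moment at which its call begins. There is no depth.
- bot.hand_in(): hands the job in; it is judged then, once.
Trained networks look in the newest picture that a camera, given by its name, has taken for a name from the list of things; names that differ only in an ending like _2 or _b are one class to them, and where a whole thing is asked for, a point or a joint stands for the part that bears it (a point fixed in the world has none). Each returns a list of dicts, best first, with "confidence" (0 to 1); they miss things now and then, are a little off and sometimes report something else, mostly with a low value. They report only what shows in the picture. A call takes as long as a camera call.
- finder.recognise(camera, name): "at" ([x, y, z] in m, in world coordinates, good to about 4 mm: the middle of the surface that is visible of it).
- finder.outline_of(camera, name): "pixels" (480x640 bool, what is visible of it).
The state is a dict: "time_s": time; "joint_positions": joint angles; "qvel": joint speeds; "tau": joint torques, N m; "position": TCP position; "tcp_rot": TCP orientation; "force": force on the tool from outside, world axes, zero at the start; "moment": the same for the moment, N m; "opening": opening from 0.0 (shut) to 1.0 (fully open); "grasp_force": force on a finger pad.
Only numpy, scipy, OpenCV 4.12 (cv2) and the standard library are available. Lean on these libraries where they do the work, as an engineer would, in place of code of your own. Each camera call takes 0.05 s, during which the arm holds its last target. There are 200 camera calls.

## Task

The polishing-dust filter has to be checked: it is in the wider of the two low grey metal boxes on the watchmaker's bench. Turn the key that stands in that box's latch a quarter turn clockwise (seen from above) to its stop, then lift the top panel by its round knob, swing it up at least 60 degrees and leave it standing open, with the key left turned in the lock. Do not turn the key of the narrow box.

Things in the scene. Friction and masses are not known exactly. Their poses are not given: they have to be found in the camera images.
- wide_box: The wide box: grey sheet metal, fixed to the bench, 270 mm wide (its y), 160 mm deep (its x), its panel's top face 95 mm above the bench. Origin: centre of its underside; x points away from the robot, z up. The panel is hinged along the far edge; key and knob stand on it near the robot-side edge, key to the left. Both boxes may be turned up to 15 degrees; either may be the left one.
- wide_key (a point): The wide box's key: a flat brass bow upright on its shank in the panel, 28 mm wide (x), 9 mm thick (y: pinch along y), 28 mm tall (z). This point: centre of the bow, 31 mm above the panel's top face. A lock collar, 24 mm in diameter, 5 mm high, lies round the shank. Axes turn with key and panel; locked, they equal those of the box.
- wide_latch (a joint): Turn of that key, rad: 0 locked, 1.57 fully clockwise seen from above, at its stop. Starts at 0 to 0.15. Under the panel a cam tongue turns with it and hooks under the box's front flange; it lets go at about 0.9, until then the panel rises only about 1 degree. Light friction (0.06 N m) holds the key where it is left.
- wide_pull (a point): The wide box's pull knob: an upright black cylinder, 26 mm in diameter, 20 mm tall, on a thin stem. This point: its centre, 32 mm above the panel's top face. Axes of the panel: x towards the hinge, y along the hinge (left), z square to the panel. The hinge line is parallel to y, 130 mm in +x and 36 mm in -z from here; the key's axis is 110 mm in +y and 10 mm in +x.
- wide_panel (a joint): Opening of the wide box's panel, rad: 0 shut, growing as its robot-side edge rises and swings away from the robot; stop at 1.5 (86 degrees). The hinge is stiff (0.55 N m): the panel, about 0.3 kg, stays at any angle where it is let go. Lifting it at the knob takes 5 to 10 N.
- narrow_latch (a joint): Turn of the key in the narrow box, rad (0 locked, 1.57 turned; starts at 0 to 0.15); to be left alone. The narrow box is 160 mm wide, otherwise like the wide one, with its own key and knob 80 mm apart, and stands on the other side of the bench's middle.

How it is judged (in metres and radians):
On the way, in this order (a step that is already met when the one before it is completed fails the run):
1. the wide box's key is turned a quarter turn clockwise (value of joint wide_latch above 1.2 rad), for 0.2 s.
2. the wide box's panel is swung open (value of joint wide_panel above 0.95 rad), for 0.2 s.
At the end, for the whole second after the job is handed in: The wide box's panel stands still and open by more than 0.95 rad (54 degrees), its key is left turned by more than 1.1 rad (63 degrees; on the way it must have reached 1.2), and the narrow box's key is still within 0.4 rad of locked (value of joint wide_panel above 0.95 rad and value of joint wide_latch above 1.1 rad and velocity of joint wide_panel between -0.05 and 0.05 rad/s and value of joint narrow_latch below 0.4 rad); the robot touches nothing.
It fails at once if the narrow box's key is turned (value of joint narrow_latch above 0.4 rad).
It also fails if it takes over 48 s, if anything falls off the work surface, if the arm or the gripper's body presses on something with over 40 N, if the wrist force passes 120 N, or if a joint passes its speed limit or range.

## Working session

There is one attempt and no reset: what is moved stays moved. The work goes in short steps, Python scripts to look and compute and a tool call to move; the robot and the scene stay as the last step left them, time stands still between calls to the robot, and variables do not carry over. Pictures are saved under pics/ and viewed, at most 10 in all, crops included, and the job is handed in when it is done.

Besides the shell and the picture viewer there is one more tool, called after ">>>" as name(argument=value, ...), one argument or row to a line, values as JSON. play_rows: Moves the arm, as the interface text tells. Its arguments: {"type":"object","properties":{"motion":{"type":"array"},"fingers":{"type":"number"}},"required":["motion"]}

```bash
mkdir -p pics
python3 - <<'E'
from rig import bot, imaging, finder
import cv2,numpy as np
s=bot.read_state();print(s['time_s'],s['position'],s['tcp_rot'],s['opening'])
ims=[]
for c in('scene','top'):
    d=imaging.capture(c);cv2.imwrite(f'pics/{c}0.png',d['frame'][:,:,::-1])
    print(c,d['camera_matrix'],d['R'],d['t'])
    for n in('wide_box','wide_key','wide_pull','narrow_latch'):
        print(n,[(np.round(r['at'],4),round(r['confidence'],2)) for r in finder.recognise(c,n)])
E
```

```text
0.0 [0.16925312 0.60086821 0.21065439] [[-9.62477617e-01  2.71359493e-01 -9.29089655e-04]
 [ 2.71360843e-01  9.62475683e-01 -1.96300593e-03]
 [ 3.61545905e-04 -2.14146782e-03 -9.99997642e-01]] 1.0001629739305986
scene [[597.67066319   0.         323.47191465]
 [  0.         597.67066319 241.46360126]
 [  0.           0.           1.        ]] [[ 0.44764244  0.89420546  0.0035831 ]
 [ 0.66298561 -0.32919876 -0.67236765]
 [-0.60005527  0.30335584 -0.74020869]] [-0.23585751 -0.28019928  1.5921655 ]
wide_box [(array([ 0.5636, -0.2609,  0.0997]), 0.89)]
wide_key [(array([ 0.5023, -0.1908,  0.1378]), 0.46)]
wide_pull [(array([ 0.5335, -0.254 ,  0.0912]), 0.62), (array([ 0.505 , -0.1892,  0.1396]), 0.29)]
narrow_latch [(array([0.483 , 0.2807, 0.1335]), 0.49), (array([ 0.5279, -0.2566,  0.0964]), 0.27)]
top [[514.11417499   0.         318.94603722]
 [  0.         514.11417499 248.93644153]
 [  0.           0.           1.        ]] [[-0.02264797 -0.99934508  0.02822211]
 [-0.99834848  0.02111658 -0.05342657]
 [ 0.05279563 -0.0293855  -0.99817289]] [-0.01263031  0.54640675  1.07804135]
wide_box [(array([ 0.5308, -0.2404,  0.0995]), 0.58)]
wide_key [(array([ 0.4907, -0.1806,  0.1379]), 0.61), (array([ 0.5238, -0.2406,  0.097 ]), 0.41)]
wide_pull [(array([ 0.522 , -0.244 ,  0.0972]), 0.57)]
narrow_latch [(array([0.4824, 0.2818, 0.1387]), 0.69), (array([ 0.5258, -0.2436,  0.0955]), 0.53)]
```

View pics/top0.png

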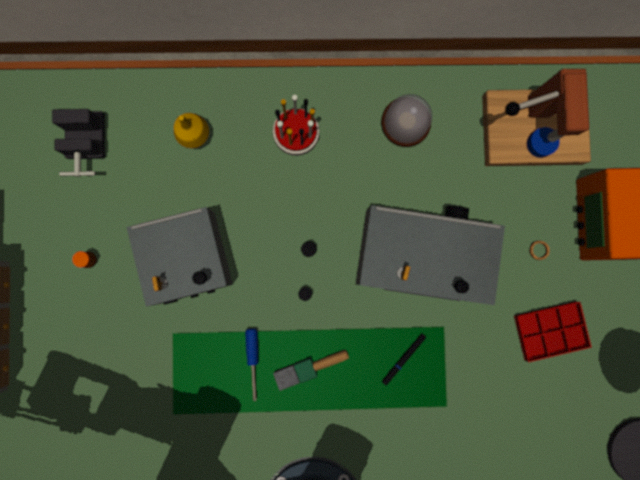

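View pics/scene0.png

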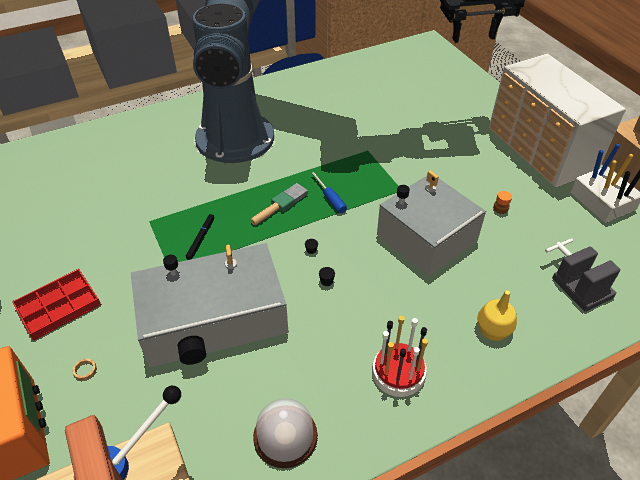

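The top view shows the wide box on the right, with its key at about (405,271) and knob at (461,286). The narrow box is on the left. The scene view shows the wide box's key at (229,256) and knob at (170,263).

```bash
cat > h.py <<'E'
import numpy as np, cv2
from rig import bot, imaging, finder
def ray_z(d,uv,z):
    K,R,t=map(np.array,(d['camera_matrix'],d['R'],d['t']))
    c=-R.T@t; v=R.T@np.linalg.solve(K,[uv[0],uv[1],1]); return c+v*(z-c[2])/v[2]
def proj(d,X):
    p=d['R']@np.array(X)+d['t']; p=d['camera_matrix']@p; return p[:2]/p[2]
E
python3 - <<'E'
from h import *
from scipy import ndimage as nd
D={}
for c,kb,kk in(('top',(461,286),(405,271)),('scene',(170,263),(229,256))):
    d=imaging.capture(c);D[c]=d;f=d['frame'].astype(int)
    for nm,m,p,z in(('knob',f.max(2)<45,kb,.127),('bow',(f[...,0]-f[...,2]>60)&(f[...,0]>120),kk,.126)):
        l,n=nd.label(m);w=l[p[1]-14:p[1]+15,p[0]-14:p[0]+15]
        ids=[i for i in np.unique(w) if i]
        for i in ids:
            ys,xs=np.nonzero(l==i)
            if len(xs)<10: continue
            (cen,sz,a)=cv2.minAreaRect(np.c_[xs,ys].astype(np.float32))
            print(c,nm,len(xs),xs.mean().round(2),ys.mean().round(2),(xs.min(),xs.max(),ys.min(),ys.max()),sz,a,ray_z(d,(xs.mean(),ys.mean()),z).round(4))
    for n in('wide_box',):
        for r in finder.outline_of(c,n)[:1]:
            m=r['pixels'].astype(np.uint8);k=max(cv2.findContours(m,0,2)[0],key=cv2.contourArea)
            q=cv2.approxPolyDP(cv2.convexHull(k),5,True)[:,0]
            print(n,r['confidence'],q.tolist())
            if c=='top':print([ray_z(d,p,.095).round(3).tolist() for p in q])
im=[]
for c,(x,y) in(('top',(350,190)),('scene',(125,210))):
    im.append(cv2.resize(D[c]['frame'][y:y+130,x:x+165,::-1],(660,520),interpolation=cv2.INTER_CUBIC)[:, :])
cv2.imwrite('pics/c1.png',cv2.resize(np.hstack(im),(800,315)))
E
```

```text
top knob 188 460.24 285.12 (np.int64(453), np.int64(468), np.int64(277), np.int64(292)) (16.80000114440918, 12.80000114440918) 36.869895935058594 [ 0.465  -0.2903  0.127 ]
top bow 48 406.27 272.96 (np.int64(404), np.int64(409), np.int64(267), np.int64(279)) (3.6380343437194824, 12.854387283325195) 14.03624439239502 [ 0.4906 -0.1874  0.126 ]
wide_box 0.75 [[366, 210], [460, 206], [502, 225], [493, 302], [357, 284]]
[[0.617, -0.117, 0.095], [0.622, -0.305, 0.095], [0.582, -0.388, 0.095], [0.429, -0.364, 0.095], [0.471, -0.096, 0.095]]
scene knob 174 170.24 262.14 (np.int64(164), np.int64(177), np.int64(255), np.int64(269)) (14.0, 13.0) 90.0 [ 0.4647 -0.2934  0.127 ]
scene bow 47 228.0 249.85 (np.int64(226), np.int64(230), np.int64(245), np.int64(255)) (10.0, 4.0) 90.0 [ 0.4832 -0.1846  0.126 ]
scene bow 12 228.83 260.17 (np.int64(228), np.int64(230), np.int64(257), np.int64(263)) (6.0, 2.0) 90.0 [ 0.5085 -0.1924  0.126 ]
wide_box 0.81 [[265, 243], [286, 303], [288, 331], [197, 362], [150, 367], [136, 334], [131, 274], [167, 256]]
```

View pics/c1.png

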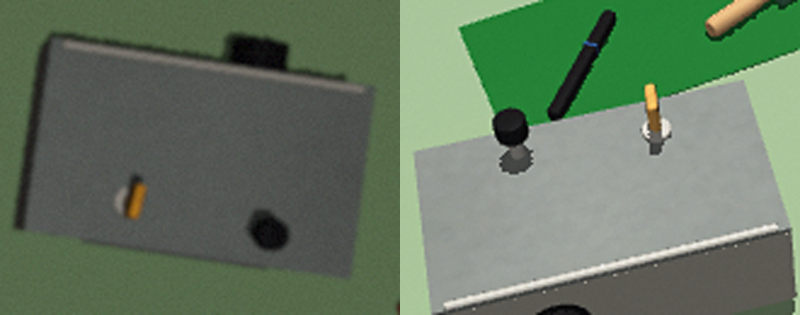

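The crop shows the bow nearly in line with the box's x axis, and clear panel edges.

Run:
```python
from h import *
d=imaging.capture('top')
f=lambda p,z:ray_z(d,(350+p[0]/2.424,190+p[1]/2.424),z)
for a,b,z in(((65,42),(365,90),.098),((85,241),(350,277),.095),((375,88),(350,277),.095),((142,182),(133,216),.14)):
    A,B=f(a,z),f(b,z);v=B-A;print(A.round(4),B.round(4),np.degrees(np.arctan2(v[0],v[1])).round(2))
# joint fit of knob/key/yaw with both cameras
from scipy.optimize import least_squares
s=imaging.capture('scene')
def pts(p):
    x,y,th=p;c,k=np.cos(th),np.sin(th);P=lambda X,Y,z:[x+c*X-k*Y,y+k*X+c*Y,z]
    return P(0,0,.127),P(0,0,.132),P(10e-3,.11,.126),P(10e-3,.11,.133)
def res(p):
    a,a2,b,b2=pts(p)
    return np.r_[proj(d,a2)-[460.4,285],proj(s,a)-[170.2,262.1],proj(d,b2)-[406.3,273],proj(s,b)-[228.1,252]]
r=least_squares(res,[.465,-.291,-.13]);print(r.x,np.degrees(r.x[2]),r.fun.round(2));print(np.round(pts(r.x)[2],4))
```

```text
[ 0.6216 -0.1385  0.098 ] [ 0.5774 -0.3843  0.098 ] -169.8
[ 0.4592 -0.1506  0.095 ] [ 0.4249 -0.3667  0.095 ] -170.97
[ 0.5791 -0.3938  0.095 ] [ 0.4249 -0.3667  0.095 ] -80.02
[ 0.5053 -0.1895  0.14  ] [ 0.479  -0.1816  0.14  ] -73.3
[ 0.46468538 -0.29256464 -0.14067896] -8.060310453076154 [ 1.82  0.29  0.49 -0.12 -0.51  0.25  0.92  0.32]
[ 0.49   -0.1851  0.126 ]
```

```bash
cat >> h.py <<'E'
from scipy.spatial.transform import Rotation as Ro
def delta(xyz,yaw_y,tilt=None):
    """shift/turn in tool axes to reach xyz, tool down, tool y at world yaw"""
    s=bot.read_state();R0=np.array(s['tcp_rot']);a=np.radians(yaw_y)
    y=np.array([np.cos(a),np.sin(a),0]);z=np.array([0,0,-1.]);T=np.c_[np.cross(y,z),y,z]
    if tilt is not None: T=Ro.from_rotvec(tilt,degrees=True).as_matrix()@T
    print((R0.T@(np.array(xyz)-s['position'])).round(4),Ro.from_matrix(R0.T@T).as_rotvec(degrees=True).round(2))
E
python3 -c "
from h import *
delta([.42,.25,.21],75);delta([.4905,-.1855,.19],75)"
```

```text
[-0.3364 -0.2704  0.0017] [ 0.    0.   -0.74]
[-0.5225 -0.6704  0.0216] [ 0.    0.   -0.74]
```

>>> play_rows(
  motion=[
    [[-0.04,-0.03,0,0,0,0],[-0.07,-0.06,0,0,0,0],[-0.1,-0.085,0,0,0,0],[-0.13,-0.11,0,0,0,0],[-0.16,-0.135,0,0,0,0],[-0.19,-0.16,0,0,0,0],[-0.22,-0.18,0,0,0,0],[-0.25,-0.205,0,0,0,0]],
  ],
  fingers=0.05,
)

```text
time_s: 1.47
position: [0.3559, 0.3353, 0.2121]
tcp_rot: [[-0.963, 0.271, 0.001], [0.271, 0.963, 0.001], [-0.001, 0.001, -1.0]]
force: [0.8, -0.2, -0.1]
opening: 0.586
grasp_force: 0.0
```

>>> play_rows(
  motion=[
    [[-0.03,-0.03,0,0,0,0],[-0.05,-0.065,0,0,0,0],[-0.07,-0.1,0,0,0,0],[-0.09,-0.135,0,0,0,0],[-0.11,-0.17,0,0,0,0],[-0.13,-0.205,0,0,0,0],[-0.15,-0.24,0,0,0,0],[-0.17,-0.275,0,0,0,0]],
  ],
)

```text
time_s: 2.13
position: [0.4438, 0.0236, 0.212]
tcp_rot: [[-0.962, 0.272, 0.001], [0.272, 0.962, -0.0], [-0.001, 0.0, -1.0]]
force: [1.3, 0.5, -0.5]
opening: 0.575
grasp_force: 0.0
```

>>> play_rows(
  motion=[
    [[-0.02,-0.035,0,0,0,0],[-0.04,-0.07,0,0,0,0],[-0.06,-0.105,0,0,0,0],[-0.08,-0.14,0,0,0,0],[-0.1,-0.17,0,0,0,0],[-0.102,-0.19,0.01,0,0,0],[-0.102,-0.19,0.02,0,0,0],[-0.102,-0.19,0.02,0,0,0]],
  ],
)

```text
time_s: 2.8
position: [0.4887, -0.1851, 0.1898]
tcp_rot: [[-0.962, 0.274, -0.004], [0.274, 0.962, 0.003], [0.004, 0.002, -1.0]]
force: [-0.9, 0.9, 0.6]
opening: 0.576
grasp_force: 0.0
```

Run:
```python
from h import *
delta([.4905,-.1855,.125],75)
print(bot.read_state()['joint_positions'])
im=[]
for c,(x,y) in(('top',(350,190)),('scene',(125,180))):
    d=imaging.capture(c);im.append(cv2.resize(d['frame'][y:y+130,x:x+165,::-1],(400,315),interpolation=cv2.INTER_CUBIC))
    print(c,proj(d,[.4905,-.1855,.126]),[(np.round(r['at'],4),round(r['confidence'],2)) for r in finder.recognise(c,'wide_key')])
cv2.imwrite('pics/c2.png',np.hstack(im))
```

```text
[-0.0021  0.      0.0648] [ 0.1  -0.24 -0.91]
[-3.30243826e+01  2.41543403e+01  9.79007878e+01  2.58565650e-02
  5.82026370e+01 -1.07132224e+02]
top [405.28972184 273.01505922] []
scene [228.89358972 252.57238338] [(array([ 0.5623, -0.2568,  0.0985]), 0.63), (array([ 0.4997, -0.1895,  0.1352]), 0.53)]
```

View pics/c2.png

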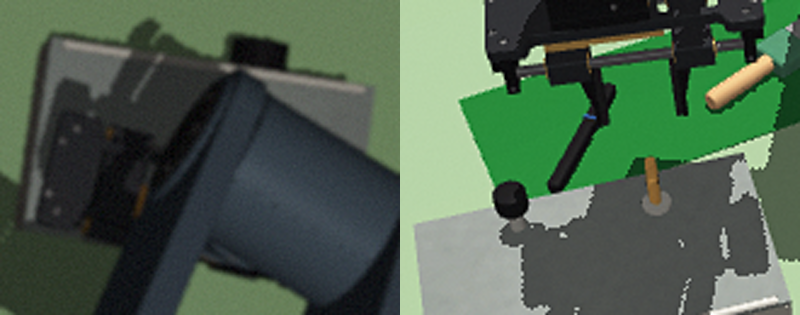

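The gripper stands above the key, with fingers on either side of the bow and no knob interference. Descending, then closing.

>>> play_rows(
  motion=[
    [[-0.002,0,0.015,0,0,0],[-0.002,0,0.03,0,0,0],[-0.002,0,0.04,0,0,0],[-0.002,0,0.05,0,0,0],[-0.002,0,0.058,0,0,0],[-0.002,0,0.064,0,0,0],[-0.002,0,0.064,0,0,0],[-0.002,0,0.064,0,0,0]],
  ],
)

```text
time_s: 3.67
position: [0.4921, -0.1854, 0.1275]
tcp_rot: [[-0.963, 0.271, -0.0], [0.271, 0.963, 0.0], [0.0, 0.0, -1.0]]
force: [0.7, -0.9, 0.3]
opening: 0.574
grasp_force: 0.0
```

>>> play_rows(
  motion=[
    [[0,0,0,0,0,0],[0,0,0,0,0,0],[0,0,0,0,0,0],[0,0,0,0,0,0],[0,0,0,0,0,0],[0,0,0,0,0,0],[0,0,0,0,0,0],[0,0,0,0,0,0]],
  ],
  fingers=0.0,
)

```text
time_s: 4.33
position: [0.4921, -0.1855, 0.1277]
tcp_rot: [[-0.962, 0.271, 0.0], [0.271, 0.962, -0.0], [-0.0, -0.0, -1.0]]
force: [0.2, -0.0, 0.8]
opening: 0.089
grasp_force: 30.0
```

```bash
python3 -c "
from h import *
s=bot.read_state();print(s['position'],s['force'],s['moment'],s['opening']*87,s['grasp_force'])"
```

```text
[ 0.49211592 -0.18551112  0.12772646] [ 0.24876291 -0.00979291  0.83757877] [-0.01648973 -0.00525228 -0.04792645] 7.721433015604984 30.007004141807556
```

Units first: turns go in shares of 360 degrees. So 48 degrees is 0.1333.

>>> play_rows(
  motion=[
    [[0,0,0,0,0,0.0167],[0,0,0,0,0,0.0361],[0,0,0,0,0,0.0556],[0,0,0,0,0,0.075],[0,0,0,0,0,0.0944],[0,0,0,0,0,0.1139],[0,0,0,0,0,0.1333],[0,0,0,0,0,0.1333]],
  ],
)

```text
time_s: 5.0
position: [0.4918, -0.186, 0.1277]
tcp_rot: [[-0.441, 0.897, -0.001], [0.897, 0.441, -0.001], [-0.0, -0.001, -1.0]]
force: [-1.6, -1.3, 0.4]
opening: 0.08
grasp_force: 30.0
```

```bash
python3 -c "
from h import *
s=bot.read_state();print(s['position'],s['force'],s['moment'],s['opening']*87,s['grasp_force'])"
```

```text
[ 0.49175755 -0.18599342  0.1277097 ] [-1.58522006 -1.33607678  0.40968413] [-0.36221676  0.25594485  0.07282354] 6.994409847722186 30.00900775194168
```

To row units: 34 degrees is 0.0944.

>>> play_rows(
  motion=[
    [[0,0,0,0,0,0.0194],[0,0,0,0,0,0.0389],[0,0,0,0,0,0.0583],[0,0,0,0,0,0.075],[0,0,0,0,0,0.0861],[0,0,0,0,0,0.0944],[0,0,0,0,0,0.0944],[0,0,0,0,0,0.0944]],
  ],
)

```text
time_s: 5.67
position: [0.4913, -0.186, 0.1277]
tcp_rot: [[0.131, 0.991, -0.002], [0.991, -0.131, -0.001], [-0.001, -0.001, -1.0]]
force: [-3.0, -3.7, 2.1]
opening: 0.087
grasp_force: 30.0
```

```bash
python3 -c "
from h import *
s=bot.read_state();print(s['position'],s['force'],s['moment'],s['opening']*87,s['grasp_force'])
im=imaging.capture('scene')['frame'][180:310,125:290,::-1];cv2.imwrite('pics/c3.png',cv2.resize(im,None,fx=4,fy=4,interpolation=2))"
```

```text
[ 0.49134398 -0.18595313  0.12766759] [-2.95660834 -3.70725956  2.0867012 ] [-0.68347239  0.69297481  0.04605094] 7.556832904330205 30.024914145469666
```

View pics/c3.png

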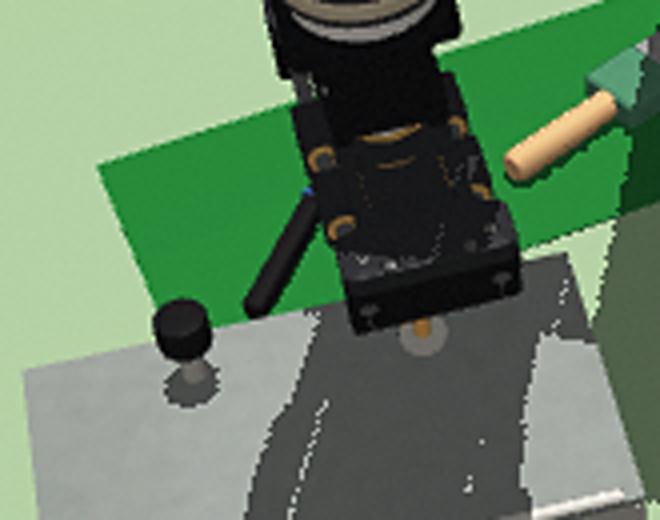

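The scene view shows the bow held in the jaws at the collar (at about (420,330) in the crop), turned roughly to its stop. Releasing and rising.

>>> play_rows(
  motion=[
    [[0,0,0,0,0,0],[0,0,0,0,0,0],[0,0,0,0,0,0],[0,0,0,0,0,0],[0,0,-0.015,0,0,0],[0,0,-0.03,0,0,0],[0,0,-0.05,0,0,0],[0,0,-0.065,0,0,0]],
  ],
  fingers=0.05,
)

```text
time_s: 6.38
position: [0.4927, -0.1853, 0.1937]
tcp_rot: [[0.134, 0.991, 0.001], [0.991, -0.134, 0.0], [0.0, 0.001, -1.0]]
force: [0.0, -0.1, -0.3]
opening: 0.546
grasp_force: 0.0
```

```bash
python3 -c "
from h import *
s=bot.read_state();print(s['position'],s['force'],s['opening']*87,s['joint_positions'])
delta([.4635,-.2925,.190],80.5);delta([.4635,-.2925,.127],80.5)
im=imaging.capture('scene')['frame'][180:310,125:290,::-1];cv2.imwrite('pics/c4.png',cv2.resize(im,None,fx=4,fy=4,interpolation=2))"
```

```text
[ 0.49272926 -0.18525694  0.19370133] [ 0.04669976 -0.0783238  -0.25449717] 47.54508125237977 [-3.28088983e+01  2.39969752e+01  9.73706628e+01  5.82797770e-02
  5.85747791e+01 -2.51260588e+01]
[-0.1102 -0.0146  0.0036] [ 7.000e-02  4.000e-02 -8.821e+01]
[-0.1102 -0.0147  0.0666] [ 7.000e-02  4.000e-02 -8.821e+01]
```

View pics/c4.png

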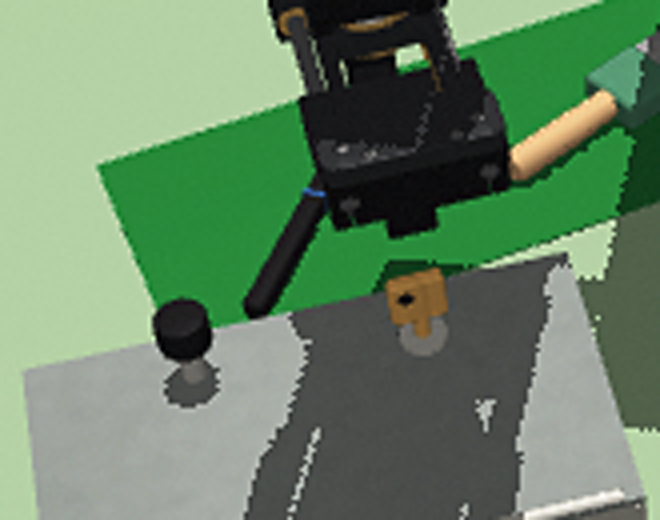

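The key's bow, at about (417,297) in the crop, now lies across the box, so it is fully turned. Next is the knob.

To row units: 56 degrees is 0.1556.

>>> play_rows(
  motion=[
    [[-0.015,-0.002,0,0,0,0.0194],[-0.03,-0.004,0,0,0,0.0389],[-0.045,-0.006,0,0,0,0.0583],[-0.06,-0.008,0,0,0,0.0778],[-0.075,-0.01,0,0,0,0.0972],[-0.09,-0.012,0,0,0,0.1167],[-0.105,-0.014,0,0,0,0.1361],[-0.11,-0.0147,0,0,0,0.1556]],
  ],
  fingers=0.06,
)

```text
time_s: 7.1
position: [0.4627, -0.2943, 0.192]
tcp_rot: [[0.9, 0.436, 0.001], [0.436, -0.9, -0.001], [0.0, 0.001, -1.0]]
force: [0.2, -0.3, -0.1]
opening: 0.689
grasp_force: 0.0
```

To row units: 36 degrees is 0.1.

>>> play_rows(
  motion=[
    [[0,0,0,0,0,0.0194],[0,0,0,0,0,0.0389],[0,0,0,0,0,0.0583],[0,0,0,0,0,0.0778],[0,0,0,0,0,0.0972],[0,0,0,0,0,0.1],[0,0,0,0,0,0.1],[0,0,0,0,0,0.1]],
  ],
)

```text
time_s: 7.77
position: [0.4627, -0.2923, 0.1923]
tcp_rot: [[0.986, -0.167, -0.0], [-0.167, -0.986, 0.0], [-0.0, -0.0, -1.0]]
force: [0.7, 0.2, 0.1]
opening: 0.69
grasp_force: 0.0
```

```bash
python3 -c "
from h import *
s=bot.read_state();print(s['position'],s['force'],s['opening']*87,s['joint_positions'])
delta([.4635,-.2925,.127],-99.5)
"
```

```text
[ 0.46271723 -0.29229283  0.19229923] [0.71745564 0.16282105 0.14316785] 60.03325156036465 [-4.39890845e+01  2.56734132e+01  9.44947417e+01  1.47507517e-02
  5.98564846e+01  5.55916403e+01]
[0.0008 0.0001 0.0653] [-0.02  0.01 -0.09]
```

>>> play_rows(
  motion=[
    [[0.001,0,0.015,0,0,0],[0.001,0,0.03,0,0,0],[0.001,0,0.045,0,0,0],[0.001,0,0.055,0,0,0],[0.001,0,0.062,0,0,0],[0.001,0,0.066,0,0,0],[0.001,0,0.066,0,0,0],[0.001,0,0.066,0,0,0]],
  ],
)

```text
time_s: 8.43
position: [0.4639, -0.2929, 0.1269]
tcp_rot: [[0.986, -0.169, 0.0], [-0.169, -0.986, -0.0], [0.0, 0.0, -1.0]]
force: [-0.4, 1.2, 0.7]
opening: 0.691
grasp_force: 0.0
```

>>> play_rows(
  motion=[
    [[0,0,0,0,0,0],[0,0,0,0,0,0],[0,0,0,0,0,0],[0,0,0,0,0,0],[0,0,0,0,0,0],[0,0,0,0,0,0],[0,0,0,0,0,0],[0,0,0,0,0,0]],
  ],
  fingers=0.0,
)

```text
time_s: 9.1
position: [0.4637, -0.2927, 0.1267]
tcp_rot: [[0.986, -0.169, 0.0], [-0.169, -0.986, -0.0], [0.0, 0.0, -1.0]]
force: [0.2, 1.2, -0.5]
opening: 0.17
grasp_force: 0.0
```

```bash
python3 -c "
from h import *
s=bot.read_state();print(s['position'],s['force'],s['moment'],s['opening']*87)
R=np.array(s['tcp_rot'])
for deg in list(range(5,75,5))+[72]:
    f=np.radians(deg);dx=.130-(.130*np.cos(f)-.036*np.sin(f));dz=.130*np.sin(f)+.036*np.cos(f)-.036
    print(deg,round(dx,4),round(-dz,4))
"
```

```text
[ 0.46369083 -0.2927113   0.12668175] [ 0.20141169  1.1560284  -0.50106677] [-0.01580743  0.19441408  0.04398496] 14.748122428402118
5 0.0036 -0.0112
10 0.0082 -0.022
15 0.0137 -0.0324
20 0.0202 -0.0423
25 0.0274 -0.0516
30 0.0354 -0.0602
35 0.0442 -0.0681
40 0.0536 -0.0751
45 0.0635 -0.0814
50 0.074 -0.0867
55 0.0849 -0.0911
60 0.0962 -0.0946
65 0.1077 -0.097
70 0.1194 -0.0985
72 0.1241 -0.0988
```

```bash
python3 -c "
from h import *
s=bot.read_state();print(s['force'],s['opening']*87,s['grasp_force'])
d=imaging.capture('scene')
s=bot.read_state();print(s['force'],s['opening']*87,s['grasp_force'])
im=d['frame'][180:310,125:290,::-1];cv2.imwrite('pics/c5.png',cv2.resize(im,None,fx=4,fy=4,interpolation=2))"
```

```text
[ 0.20141169  1.1560284  -0.50106677] 14.748122428402118 0.0
[0.39483341 1.06722248 1.49018014] 10.631315174063541 0.0
```

View pics/c5.png

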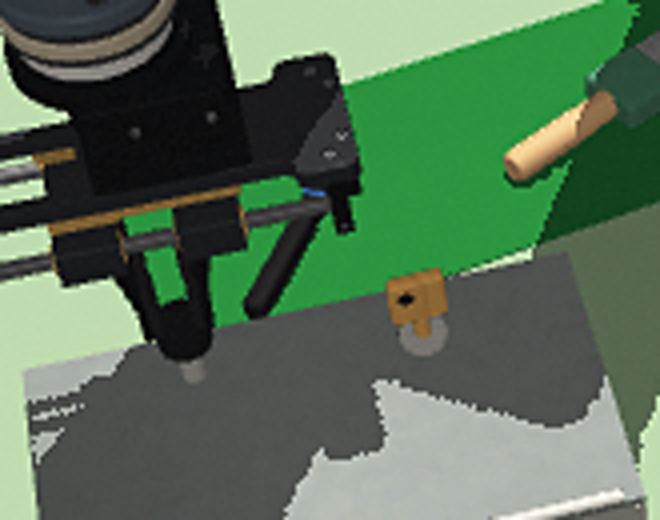

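```bash
python3 -c "
from h import *
ims=[]
for c,(x,y),z in(('scene',(145,225),8),('top',(420,250),5)):
    d=imaging.capture(c)
    s=bot.read_state();print(s['force'],s['opening']*87,s['grasp_force'])
    P=np.array(s['position'])
    n=400//z
    im=d['frame'][y:y+n,x:x+n,::-1].astype(float)/255
    im=(im**.4*255).astype(np.uint8);im=cv2.resize(im,(400,400),interpolation=0)
    for dz,col in((0,(0,0,255)),(-.017,(255,0,0))):
        u=proj(d,P+[0,0,dz]);print(c,u);cv2.circle(im,tuple(int(v) for v in (u-[x,y])*z),4,col,-1)
    ims.append(im)
cv2.imwrite('pics/c6.png',np.hstack(ims))"
```

```text
[ 0.30518287 -0.48983701  0.33602125] 6.816317390701187 0.0
scene [170.50144   261.7703755]
scene [172.15226324 267.51873234]
[-0.66202644 -0.18791779 -0.19954652] 4.351325540514881 0.0
top [461.44695876 285.76753085]
top [458.78672763 285.60975939]
```

View pics/c6.png

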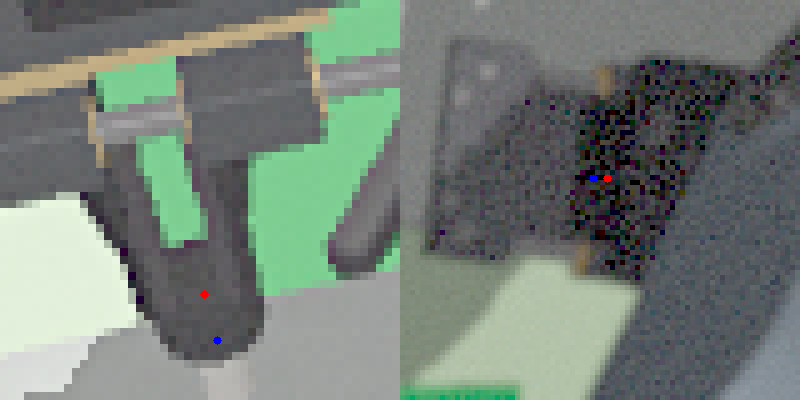

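The zoom shows the knob in front of both fingers, so they are closing on its robot side without touching it. I'll check where the fingertips really are against the poses in the earlier pictures.

```bash
python3 -c "
from h import *
d=imaging.capture('scene')
print(bot.read_state()['opening']*87)
for P,x,obs in(((.4887,-.1851,.1898),(-.962,.274,0),(225.7,229.1)),((.4927,-.1853,.1937),(.134,.991,0),(228,238.7))):
    for o in(-.02,0,.02): print(o,proj(d,np.array(P)+[0,0,-.017]+np.array(x)*o),obs)
C=-np.array(d['R']).T@d['t'];print(C)
t=imaging.capture('top');print(-np.array(t['R']).T@t['t'])
def res(X):return np.r_[proj(d,X)-[170.3,262.2],proj(t,X)-[460.4,285]]
from scipy.optimize import least_squares
r=least_squares(res,[.46,-.29,.13]);print(r.x,r.fun)
# whole gripper now: does the network see the knob?
for c in('scene','top'):print([(np.round(q['at'],4),q['confidence']) for q in finder.recognise(c,'wide_pull')])
"
```

```text
2.9617188409546755
-0.02 [226.75075543 243.15149762] (225.7, 229.1)
0 [225.90638956 235.32603503] (225.7, 229.1)
0.02 [225.08179543 227.68381415] (225.7, 229.1)
-0.02 [215.69068025 237.89134618] (228, 238.7)
0 [226.31186807 235.34792264] (228, 238.7)
0.02 [236.84906465 232.82461223] (228, 238.7)
[ 1.24673522 -0.36432889  0.99098291]
[0.48830242 0.0075185  1.10562074]
[ 0.4646541  -0.2922127   0.12580098] [0.68554045 0.11119923 0.64780841 0.25680199]
[(array([ 0.5311, -0.2551,  0.0936]), 0.63)]
[(array([ 0.5446, -0.2094,  0.0945]), 0.57)]
```

>>> play_rows(
  motion=[
    [[0,0,0.001,0,0,0],[0,0,0.002,0,0,0]],
  ],
)

```text
time_s: 9.62
position: [0.4637, -0.2928, 0.1263]
tcp_rot: [[0.986, -0.169, 0.0], [-0.169, -0.986, -0.0], [0.0, 0.0, -1.0]]
force: [-3.4, 3.1, 18.9]
opening: 0.002
grasp_force: 9.6
```

>>> play_rows(
  motion=[
    [[0,0,0.001,0,0,0],[0,0,0.002,0,0,0]],
  ],
)

```text
time_s: 9.78
position: [0.4638, -0.2928, 0.1262]
tcp_rot: [[0.986, -0.169, 0.001], [-0.169, -0.986, -0.001], [0.001, 0.001, -1.0]]
force: [-6.6, 3.8, 30.7]
opening: 0.004
grasp_force: 15.6
```

>>> play_rows(
  motion=[
    [[0,0,0.001,0,0,0],[0,0,0.002,0,0,0]],
  ],
)

```text
time_s: 9.95
position: [0.4638, -0.2929, 0.1261]
tcp_rot: [[0.986, -0.169, 0.001], [-0.169, -0.986, -0.002], [0.001, 0.001, -1.0]]
force: [-8.1, 7.1, 43.0]
opening: 0.003
grasp_force: 21.6
```

The probe meets the knob's top at a TCP reading of 0.126, so the fingers are higher than stated. I'll back off, open, and grasp about 20 mm lower.

>>> play_rows(
  motion=[
    [[0,0,-0.01,0,0,0],[0,0,-0.02,0,0,0],[0,0,-0.02,0,0,0],[0,0,-0.02,0,0,0],[0,0,-0.02,0,0,0],[0,0,-0.02,0,0,0],[0,0,-0.02,0,0,0],[0,0,-0.02,0,0,0]],
  ],
  fingers=0.06,
)

```text
time_s: 10.62
position: [0.4634, -0.2924, 0.1399]
tcp_rot: [[0.986, -0.169, -0.001], [-0.169, -0.986, 0.001], [-0.001, -0.001, -1.0]]
force: [0.7, 0.4, 0.3]
opening: 0.528
grasp_force: 0.0
```

>>> play_rows(
  motion=[
    [[0,0,0,0,0,0],[0,0,0.005,0,0,0],[0,0,0.01,0,0,0],[0,0,0.015,0,0,0],[0,0,0.02,0,0,0],[0,0,0.024,0,0,0]],
  ],
)

```text
time_s: 11.12
position: [0.4634, -0.2925, 0.1158]
tcp_rot: [[0.986, -0.169, -0.001], [-0.169, -0.986, 0.001], [-0.001, -0.001, -1.0]]
force: [-0.2, -0.1, -0.5]
opening: 0.688
grasp_force: 0.0
```

>>> play_rows(
  motion=[
    [[0,0,0.003,0,0,0],[0,0,0.006,0,0,0],[0,0,0.009,0,0,0],[0,0,0.009,0,0,0]],
  ],
)

```text
time_s: 11.45
position: [0.4634, -0.2924, 0.107]
tcp_rot: [[0.986, -0.169, -0.001], [-0.169, -0.986, 0.001], [-0.001, -0.001, -1.0]]
force: [0.2, 0.5, -0.1]
opening: 0.685
grasp_force: 0.0
```

>>> play_rows(
  motion=[
    [[0,0,0.003,0,0,0],[0,0,0.003,0,0,0],[0,0,0.003,0,0,0],[0,0,0.003,0,0,0],[0,0,0.003,0,0,0],[0,0,0.003,0,0,0],[0,0,0.003,0,0,0],[0,0,0.003,0,0,0]],
  ],
  fingers=0.0,
)

```text
time_s: 12.12
position: [0.4638, -0.2922, 0.1048]
tcp_rot: [[0.985, -0.17, 0.0], [-0.17, -0.985, 0.001], [0.0, -0.001, -1.0]]
force: [1.5, 2.4, 1.0]
opening: 0.287
grasp_force: 30.0
```

```bash
python3 -c "
from h import *
s=bot.read_state();print(s['position'],s['force'],s['moment'],s['opening']*87,s['grasp_force'],s['joint_positions'])"
```

```text
[ 0.46381371 -0.29222256  0.10478172] [1.45663638 2.42659376 0.97025326] [ 0.33994554  0.0608986  -0.06561544] 25.0038831762284 30.01521656726254 [-4.39208283e+01  3.30442772e+01  9.87046792e+01  5.90026045e-02
  4.82691483e+01  5.58108226e+01]
```

Knob gripped at 25 mm. Swinging it along the hinge arc with the tool kept upright.

>>> play_rows(
  motion=[
    [[0.0015,0,-0.0055,0,0,0],[0.0035,0,-0.011,0,0,0],[0.006,0,-0.0165,0,0,0],[0.008,0,-0.022,0,0,0],[0.011,0,-0.027,0,0,0],[0.0137,0,-0.0324,0,0,0]],
  ],
)

```text
time_s: 12.62
position: [0.4767, -0.2944, 0.137]
tcp_rot: [[0.986, -0.169, -0.002], [-0.169, -0.986, 0.001], [-0.002, -0.001, -1.0]]
force: [1.7, 1.0, -10.5]
opening: 0.287
grasp_force: 30.0
```

```bash
python3 -c "
from h import *
s=bot.read_state();print(s['position'],s['force'],s['moment'],s['opening']*87,s['grasp_force'],s['joint_positions'])"
```

```text
[ 0.47674677 -0.29440352  0.13699254] [  1.71544655   1.0004654  -10.46744166] [ 0.12383919  0.00227833 -0.00367309] 24.96043673696033 29.99791771173477 [-4.31186700e+01  3.10174218e+01  9.54956501e+01 -7.82990827e-03
  5.36134161e+01  5.66200334e+01]
```

>>> play_rows(
  motion=[
    [[0.0065,0,-0.01,0,0,0],[0.0137,0,-0.0192,0,0,0],[0.0217,0,-0.0278,0,0,0],[0.0305,0,-0.0357,0,0,0],[0.035,0,-0.0393,0,0,0],[0.0399,0,-0.0427,0,0,0],[0.045,0,-0.046,0,0,0],[0.0498,0,-0.049,0,0,0]],
  ],
)

```text
time_s: 13.28
position: [0.5239, -0.3025, 0.1858]
tcp_rot: [[0.986, -0.169, -0.006], [-0.169, -0.986, 0.002], [-0.006, -0.001, -1.0]]
force: [-5.7, 0.2, -5.3]
opening: 0.292
grasp_force: 30.0
```

```bash
python3 -c "
from h import *
s=bot.read_state();print(s['position'],s['force'],s['moment'],s['opening']*87,s['grasp_force'],s['joint_positions'])
im=imaging.capture('scene')['frame'][130:310,125:325,::-1];cv2.imwrite('pics/c7.png',cv2.resize(im,None,fx=3,fy=3,interpolation=2))"
```

```text
[ 0.52386811 -0.30248447  0.18583624] [-5.72639114  0.22367309 -5.31536768] [ 0.24151893  1.27200543 -0.00328201] 25.368742947133104 29.997509121894836 [-40.51333877  30.51869363  86.29975396  -0.13098464  63.52829215
  59.25946268]
```

View pics/c7.png

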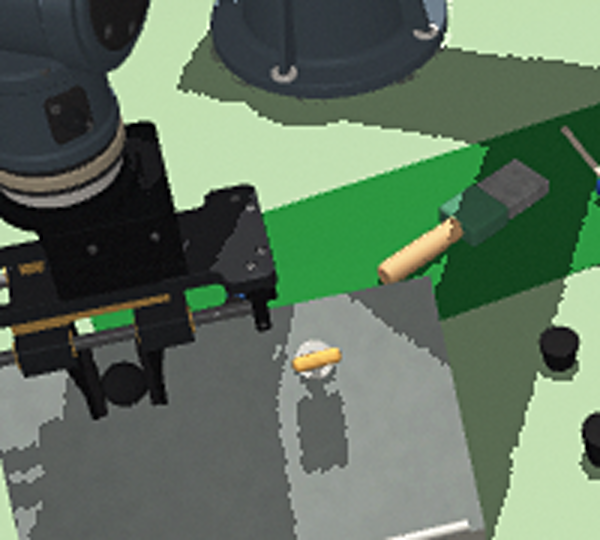

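The panel is up about 45°, with the knob between the fingers at (125,383) and the key still turned at (317,358). Continuing in small steps while watching the force.

>>> play_rows(
  motion=[
    [[0.005,0,-0.0028,0,0,0],[0.0105,0,-0.0053,0,0,0],[0.016,0,-0.0077,0,0,0],[0.0214,0,-0.0097,0,0,0]],
  ],
)

```text
time_s: 13.67
position: [0.5449, -0.3061, 0.1959]
tcp_rot: [[0.986, -0.169, -0.006], [-0.169, -0.986, 0.002], [-0.006, -0.001, -1.0]]
force: [-6.5, 2.0, -1.5]
opening: 0.29
grasp_force: 30.0
```

>>> play_rows(
  motion=[
    [[0.0055,0,-0.002,0,0,0],[0.0113,0,-0.0035,0,0,0],[0.0113,0,-0.0035,0,0,0]],
  ],
)

```text
time_s: 13.92
position: [0.5578, -0.3083, 0.2]
tcp_rot: [[0.986, -0.169, -0.002], [-0.169, -0.986, 0.001], [-0.003, -0.001, -1.0]]
force: [-3.9, 1.8, -1.5]
opening: 0.282
grasp_force: 30.0
```

>>> play_rows(
  motion=[
    [[0.0055,0,-0.0013,0,0,0],[0.0115,0,-0.0024,0,0,0],[0.0115,0,-0.0024,0,0,0]],
  ],
)

```text
time_s: 14.17
position: [0.5692, -0.3103, 0.2026]
tcp_rot: [[0.986, -0.169, -0.002], [-0.169, -0.986, 0.001], [-0.002, -0.001, -1.0]]
force: [-3.4, 1.9, -0.2]
opening: 0.291
grasp_force: 30.0
```

>>> play_rows(
  motion=[
    [[0.006,0,-0.001,0,0,0],[0.0117,0,-0.0015,0,0,0],[0.0164,0,-0.0018,0,0,0],[0.0164,0,-0.0018,0,0,0],[0.0164,0,-0.0018,0,0,0]],
  ],
)

```text
time_s: 14.58
position: [0.5857, -0.3131, 0.2046]
tcp_rot: [[0.986, -0.169, -0.0], [-0.169, -0.986, 0.001], [-0.0, -0.001, -1.0]]
force: [-3.5, 2.7, 0.6]
opening: 0.289
grasp_force: 30.0
```

>>> play_rows(
  motion=[
    [[0,0,0,0,0,0],[0,0,0,0,0,0],[0,0,0,0,0,0],[0,0,0,0,0,0],[0,0,0,0,0,0],[0,0,0,0,0,0],[0,0,0,0,0,0]],
  ],
  fingers=0.06,
)

```text
time_s: 15.17
position: [0.5862, -0.314, 0.2035]
tcp_rot: [[0.986, -0.169, 0.001], [-0.169, -0.986, -0.0], [0.001, 0.0, -1.0]]
force: [-0.5, -0.2, 0.6]
opening: 0.667
grasp_force: 0.0
```

>>> play_rows(
  motion=[
    [[0.001,0,-0.012,0,0,0],[0.003,0,-0.025,0,0,0],[0.005,0,-0.04,0,0,0],[0.007,0,-0.06,0,0,0],[0.01,0,-0.08,0,0,0],[0.01,0,-0.1,0,0,0],[0.01,0,-0.12,0,0,0],[0.01,0,-0.12,0,0,0]],
  ],
)

```text
time_s: 15.83
position: [0.598, -0.3169, 0.3286]
tcp_rot: [[0.986, -0.169, 0.008], [-0.169, -0.986, -0.006], [0.009, 0.005, -1.0]]
force: [2.1, -0.7, 1.0]
opening: 0.685
grasp_force: 0.0
```

```bash
python3 -c "
from h import *
s=bot.read_state();print(s['position'],s['force'],s['opening']*87,s['time_s'])
im=imaging.capture('scene')['frame'][130:330,105:355,::-1];cv2.imwrite('pics/c8.png',cv2.resize(im,None,fx=3,fy=3,interpolation=2))"
```

```text
[ 0.59801213 -0.31689762  0.32859798] [ 2.11815179 -0.74501247  0.97230872] 59.570424808407104 15.8333
```

View pics/c8.png

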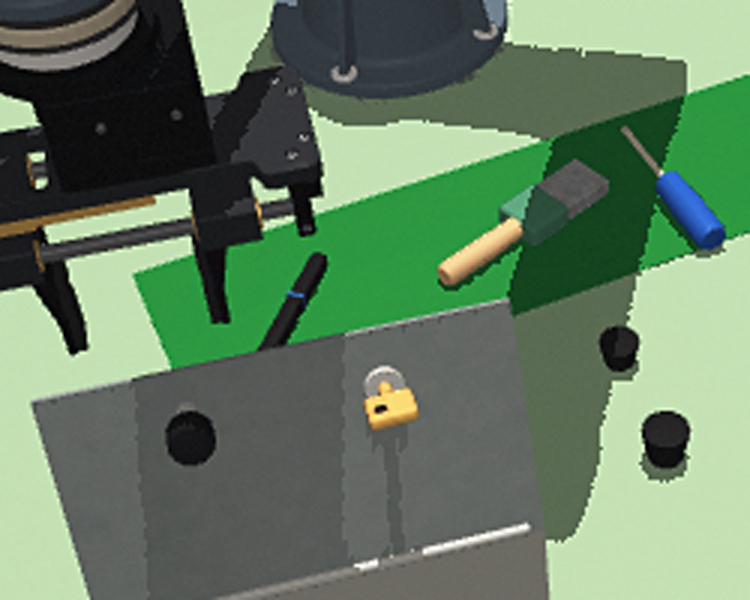

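The panel stands well open (knob at (190,437), key still turned at (390,405)), and the gripper is clear of everything. I'll settle the arm and hand in.

>>> play_rows(
  motion=[
    [[0,0,0,0,0,0],[0,0,0,0,0,0],[0,0,0,0,0,0],[0,0,0,0,0,0]],
  ],
)

```text
time_s: 16.22
position: [0.5953, -0.315, 0.3218]
tcp_rot: [[0.986, -0.169, -0.002], [-0.169, -0.986, 0.002], [-0.003, -0.001, -1.0]]
force: [0.0, 0.1, -0.6]
opening: 0.69
grasp_force: 0.0
```

```bash
python3 -c "
from rig import bot
print(bot.hand_in())"
```

```text
the job is handed in; nothing more can be done
None
```

I handed the job in at about 16 s: the wide box's key is turned about a quarter turn, its panel stands open at roughly 70°, the arm is clear, and the narrow box was not touched; the hand-in returned no verdict.

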